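# Hold the gear-case cover over its screw holes

### The job

Lift the cast cover with the bow handle off the timber skid and hold it level over the open gear case, about 20 mm above the case's joint face, turned so that its breather is at the shaft end and all four threaded holes show whole through the holes in the cover, ready for the fitter to start the screws. The joint face is freshly dressed, so the cover must not touch the gear case at any time, and the other things on the bench stay where they are. Finish while still holding the cover there, steady, in the gripper.

Things in the scene. Friction and masses are not known exactly. Their poses are not given: they have to be found in the camera images.
- cover_grip (a point): Centre of the cover's bow handle, 42 mm above the plate's underside: a dark steel bar 100 mm long (x), 14 mm wide (y), 12 mm high, on a 14 x 14 mm foot at each end (72 mm free between them, 30 mm of free height under the bar). Axes: x along the plate towards the breather end, y across, z up. The cover's mass centre lies under this point to within 10 mm.
- cover_h1 (a point): Centre of the cover's hole 1 at the plate's underside: x = -70, y = +46 mm in the cover's axes (the pair away from the breather is 92 mm apart).
- cover_h2 (a point): The same for hole 2: x = -70, y = -46 mm.
- cover_h3 (a point): The same for hole 3, at the breather end (this pair is closer, 64 mm apart): x = +70, y = +32 mm.
- cover_h4 (a point): The same for hole 4: x = +70, y = -32 mm.
- case_face (a point): Centre of the gear case's joint face, 110 mm above the bench: a bright flat flange 176 x 126 mm, same outline as the cover, around an opening of 114 x 68 mm. Axes: x along the flange towards the end where the bare shaft sticks out, y across, z up.
- case_t1 (a point): Centre of the mouth of threaded hole 1 (8 mm across) in the joint face: x = -70, y = +46 mm in the case's axes; belongs to the cover's hole 1.
- case_t2 (a point): Threaded hole 2: x = -70, y = -46 mm; belongs to the cover's hole 2.
- case_t3 (a point): Threaded hole 3, at the shaft end: x = +70, y = +32 mm; belongs to the cover's hole 3.
- case_t4 (a point): Threaded hole 4, at the shaft end: x = +70, y = -32 mm; belongs to the cover's hole 4.
- skid: Timber skid, fixed on the bench, 190 x 150 mm and 30 mm high, on which the cover lies. Origin at its underside's centre, on the bench.
- tray_mid (a point): Bystander: small dark steel tray of screws, 100 x 80 x 30 mm, beyond the work. Its centre.
- bottle_mid (a point): Bystander: white oil bottle, 60 mm across, 170 mm high, beyond the work. Its centre.
- hammer: Bystander: hammer lying on the bench beyond the work. Origin at its underside, near its middle.
- cover: The loose cover: bare aluminium plate 176 (x) x 126 (y) x 6 mm, about 0.5 kg, lying flat on the skid, handle up. Origin: centre of the plate's underside; axes as cover_grip. Breather: dark round cap, 24 mm across, at x = +70, y = 0 mm, top 28 mm above the underside. Four 16 mm through holes, one near each corner.
- case: The gear case: grey box fixed to the bench, open on top, bronze wheel and worm inside. Origin on the bench, 110 mm below case_face, same axes. Foot 200 x 150 mm; shaft 24 mm across, 40 mm up, out to x = +148 mm. Nothing on it stands higher than the joint face.

How it is judged:
On the way:
1. the cover is lifted clear of the skid in the gripper (contact force between the fingers and cover above 1 N and contact force between cover and skid below 0.05 N and height (world z) of cover_grip above 0.09 m), for 0.2 s.
At the end, for the whole second after the job is handed in: The gripper alone holds the cover still (under 10 mm/s) and level (0.08 rad), touching neither case nor skid, each hole 8 to 35 mm above the joint face and within 4 mm sideways of its own threaded hole. Tray, bottle and hammer are within 30 mm of their starts (horizontal distance between cover_h1 and case_t1 below 0.004 m and z of cover_h1 in the frame of case_face between 0.008 and 0.035 m and horizontal distance between cover_h2 and case_t2 below 0.004 m and z of cover_h2 in the frame of case_face between 0.008 and 0.035 m and horizontal distance between cover_h3 and case_t3 below 0.004 m and z of cover_h3 in the frame of case_face between 0.008 and 0.035 m and horizontal distance between cover_h4 and case_t4 below 0.004 m and z of cover_h4 in the frame of case_face between 0.008 and 0.035 m and angle between cover_grip's own z axis and vertical below 0.08 rad and linear speed of cover below 0.01 m/s and contact force between the fingers and cover above 1 N and contact force between cover and case below 0.05 N and contact force between cover and skid below 0.05 N and distance of each of tray_mid, bottle_mid, hammer from where it was at the start of the episode below 0.03 m); the arm keeps its last pose, push and grip.
It fails at once if the cover touches the gear case (contact force between cover and case above 1 N).
It fails at once if a bystander (tray, bottle, hammer) is moved by more than 30 mm (distance of any of tray_mid, bottle_mid, hammer from where it was at the start of the episode above 0.03 m).
It also fails if it takes over 51 s, if anything falls off the work surface, if the arm or the gripper's body presses on something with over 40 N, if the wrist force passes 120 N, or if a joint passes its speed limit or range.

### The arm

A 7-joint arm with a two-finger parallel gripper is mounted at the origin on the work surface. World frame = base frame: x ahead of the robot, y to its left, z up, the work surface at z = 0. Lengths are in m, angles in rad, forces in N, time in s.
With the tool pointing down it reaches from about 0.425 to 0.925 m from the base axis. Payload 6.8 kg.
Tool frame: the origin (TCP) lies between the finger pads; the fingertips stand 14 mm ahead of it and the grasp point (between the pads) lies 5 mm behind it; z points along the fingers, y is the direction in which the jaws open and shut (so a half turn about z gives the same grasp; the last joint's range is limited). The gripper opens to 85 mm and grips with 20 to 120 N. Pads are 22 mm wide; open, the fingers measure 114 mm over their backs; the gripper's body (76 mm by 85 mm) begins 54 mm behind the grasp point. The pads swing forward as they close: fully open they stand 13 mm farther back than shut.
Start: joints at [1.224, 0.477, 0.022, 1.555, -0.011, 1.109, -0.083], TCP at [0.16, -0.656, 0.245] pointing down, gripper open.
Joint ranges: [-2.96, 2.96], [-0.34, 2.1], [-1.41, 1.46], [0.24, 2.44], [-1.37, 4.51], [0.17, 1.92], [-2.96, 2.96]. Speed limits (rad/s): [2.39, 2.39, 3.14, 3.14, 3.14, 3.14, 3.14].

### API

Orientations are given as a unit quaternion [w, x, y, z].
In Python, from station import bot gives the robot as it stands.
- The arm moves only by the shell command python3 -m crank 'ROWS' [FORCE]. ROWS is JSON, a list of rows, each a list of 3 entries, a list of its own where there are three numbers: the shift along the tool's x, y, z in m, then the turn, a rotation vector about the tool's x, y, z in degrees, then the finger opening in m, from 0 to 0.0854. A call has 1 to 10 rows; each row shifts and turns the commanded pose from where the row before left it, along the tool's axes as they then stand; what a row does not reach is not made up. A row lasts 1/8 s, in which the tool goes at most 62.5 mm and 10.7 degrees, less where a joint would pass 70% of its speed; a pose out of reach is approached as far as the arm can. A call is refused whole if a number of a shift passes 0.0625 or a number of a turn 10.7, either way. A call with a gripper value outside its range is refused whole. The fingers move at their own pace and stop on an object; FORCE is the grip in N (left out, the last holds). Time passes only in rows, so rows that do not move let the fingers close. It gives the time, the measured TCP pose, the force and the opening at its end, in the units of the state.
- bot.get_obs(): the state, without advancing time (a new reading comes with each control period).
- bot.read_camera(name): name is "scene" or "top" or "wrist"; returns (picture, depth): 480x640x3 uint8, red, green, blue; 480x640 float32, m along the optical axis (not along the pixel's ray), 0 where there is no reading.
- bot.calibration(name): a dict with "fx", "fy", "cx", "cy" (pixels), "extrinsics" (4x4, takes a point from camera to world coordinates). Camera axes: x right, y down, z forward; pixel columns grow to the right and rows downward; lengths in m; the calibration is good to about 2 mm. A picture is of the moment at which its call begins: read the wrist's pose just before it. calibration takes no time and is no camera call; for the wrist camera it gives the pose at the moment of the call.
- bot.hand_in(): hands the job in, once; it reports no verdict.
The state is a dict: "t": time; "q": joint angles; "joint_vel": joint speeds; "joint_torque": joint torques, N m; "eef_pos": TCP position; "tool_rot": TCP orientation; "contact_force": force on the tool from outside, world axes, zero at the start; "torque": the same for the moment, N m; "gripper_width": opening from 0.0 (shut) to 1.0 (fully open).
Only numpy, scipy, OpenCV 4.12 (cv2) and the standard library are available. Lean on these libraries where they do the work, as an engineer would, in place of code of your own. Each camera call takes 0.05 s, during which the arm holds its last target.

## Working session

There is one attempt and no reset: what is moved stays moved. The work goes in short steps, Python scripts to look and compute and a shell command to move; the robot and the scene stay as the last step left them, time stands still between calls to the robot, and variables do not carry over. Pictures are saved under pics/ and viewed, and the job is handed in when it is done.

```bash
ls; mkdir -p pics
python3 - <<'E'
from station import bot
import cv2,numpy as np
o=bot.get_obs();print(o)
for n in ("scene","top"):
    p,d=bot.read_camera(n);c=bot.calibration(n);print(n,c)
    cv2.imwrite(f"pics/{n}0.png",p[:,:,::-1]);np.save(f"pics/{n}0.npy",d)
E
```

```text
pics
{'t': 0.0, 'q': array([ 1.22386329,  0.4778224 ,  0.02235266,  1.55647302, -0.0115117 ,
        1.10931132, -0.08309791]), 'joint_vel': array([-2.88181111e-04,  4.77761891e-04, -6.96525141e-04, -1.88788489e-04,
       -8.05318721e-05,  1.41440384e-03, -2.37461906e-05]), 'joint_torque': array([ 6.19904113e-04, -5.96444786e+01,  1.60828080e+00, -2.81194049e+01,
        1.25420574e-02,  9.26449749e-03, -1.49616972e-05]), 'eef_pos': array([ 0.15952738, -0.65527802,  0.24430189]), 'tool_rot': array([-9.25545278e-04,  9.92877473e-01,  1.19136206e-01, -1.80023285e-04]), 'contact_force': array([ 0.04067662,  0.37326178, -0.06973815]), 'torque': array([-0.06805685,  0.00593854, -0.04644916]), 'gripper_width': 0.9944912543756833}
scene {'fx': 478.13306077769994, 'fy': 478.13306077769994, 'cx': 323.731236420339, 'cy': 237.343415800007, 'extrinsics': array([[-0.56000644,  0.71022167, -0.42658876,  0.94301925],
       [ 0.82841906,  0.47337092, -0.29940245,  0.26760846],
       [-0.01070739, -0.52106156, -0.85345194,  0.82320086],
       [ 0.        ,  0.        ,  0.        ,  1.        ]])}
top {'fx': 458.0142495803359, 'fy': 458.0142495803359, 'cx': 318.170496365287, 'cy': 245.89913153912804, 'extrinsics': array([[-0.02987788, -0.99512245,  0.09401397,  0.50381093],
       [-0.99936782,  0.02792677, -0.02200135,  0.01622619],
       [ 0.01926853, -0.09461189, -0.99532774,  0.90603904],
       [ 0.        ,  0.        ,  0.        ,  1.        ]])}
```

View pics/scene0.png

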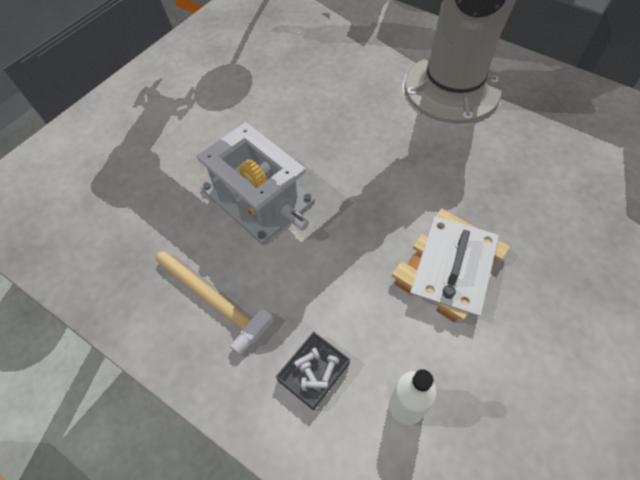

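View pics/top0.png

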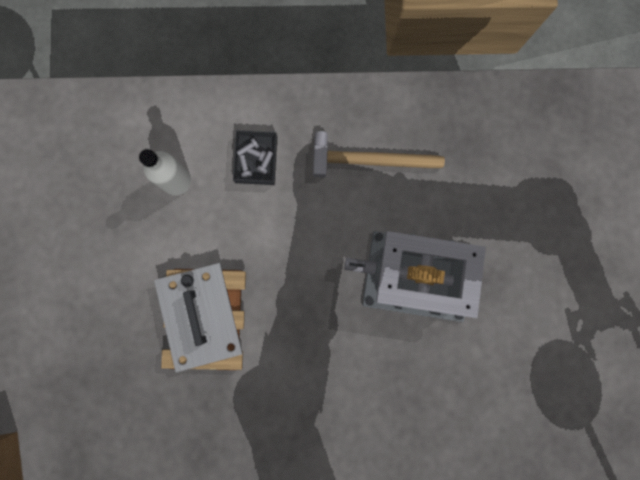

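The top view shows the cover on the skid around (198,318) with its breather at (187,281). The case is around (430,278), with its shaft to the left at (345,265). I'll enlarge both.

Run:
```python
import cv2
p=cv2.imread("pics/top0.png")
cv2.imwrite("pics/topA.png",cv2.resize(p[255:380,145:255],None,fx=4.8,fy=4.8,interpolation=cv2.INTER_CUBIC)[:600])
cv2.imwrite("pics/topB.png",cv2.resize(p[225:325,335:495],None,fx=5,fy=5,interpolation=cv2.INTER_CUBIC))
```

```text
(no output)
```

View pics/topA.png

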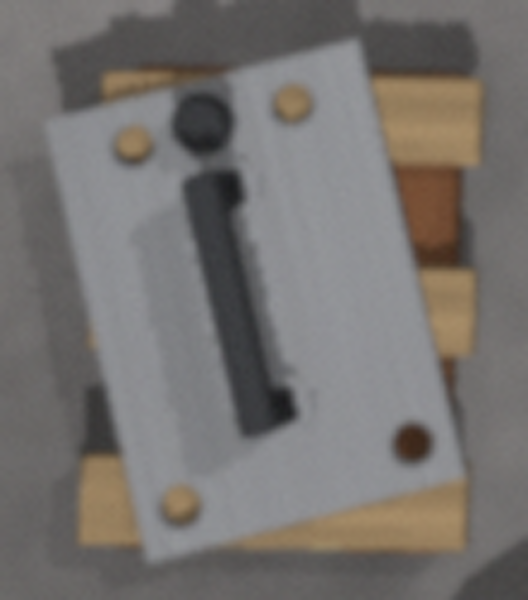

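View pics/topB.png

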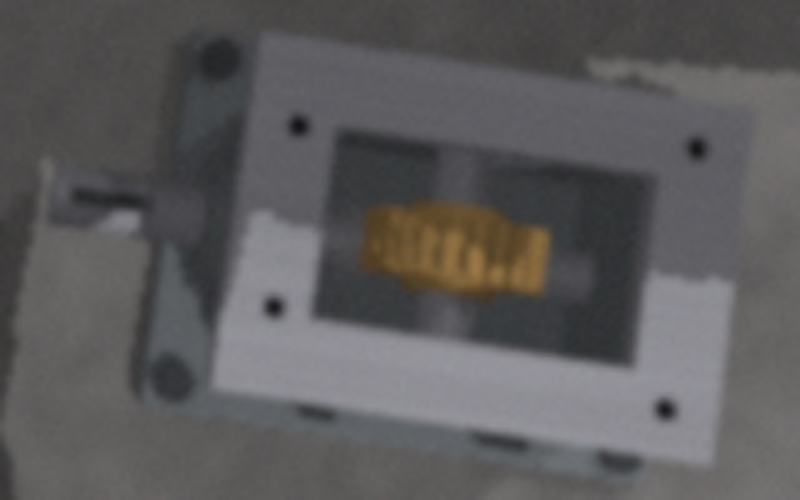

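```bash
cat > h.py <<'E'
import numpy as np
def ray(c,uv,z):
    T=c['extrinsics'];d=T[:3,:3]@np.array([(uv[0]-c['cx'])/c['fx'],(uv[1]-c['cy'])/c['fy'],1.])
    o=T[:3,3];return o+d*(z-o[2])/d[2]
def fit(model,pts):
    model=np.array(model);pts=np.array(pts)[:,:2]
    a=model.mean(0);b=pts.mean(0);A=model-a;B=pts-b
    th=np.arctan2((A[:,0]*B[:,1]-A[:,1]*B[:,0]).sum(),(A*B).sum())
    R=np.array([[np.cos(th),-np.sin(th)],[np.sin(th),np.cos(th)]])
    t=b-R@a;return t,np.degrees(th),B-A@R.T
H=[(-.070,.046),(-.070,-.046),(.070,.032),(.070,-.032)]
E
python3 - <<'E'
from station import bot
from h import *
c=bot.calibration("top")
f=lambda p,s,o:((p[0]+.5)/s-.5+o[0],(p[1]+.5)/s-.5+o[1])
A=[(180,504),(412,443),(133,144),(293,103)];B=[(666,408),(697,148),(275,306),(299,125)]
pa=[ray(c,f(p,4.8,(145,255)),.036) for p in A]
pb=[ray(c,f(p,5,(335,225)),.110) for p in B]
for n,P in(("cover",pa),("case",pb)):
    t,th,r=fit(H,P);print(n,t,th,(r*1e3).round(1).tolist())
print([np.linalg.norm(pa[i]-pa[j]) for i,j in((0,1),(2,3))],[np.linalg.norm(pb[i]-pb[j]) for i,j in((0,1),(2,3))])
d=np.load("pics/top0.npy")
T=c['extrinsics']
for u,v in((230,330),(180,300),(375,300),(470,300),(198,318),(225,275),(200,340)):
    z=d[v,u];q=T[:3,:3]@np.array([(u-c['cx'])/c['fx']*z,(v-c['cy'])/c['fy']*z,z])+T[:3,3];print((u,v),q.round(4))
E
```

```text
cover [0.45960876 0.22655924] 12.987065047584778 [[0.3, -0.1], [-0.0, 0.0], [-0.1, 0.1], [-0.2, -0.0]]
case [ 0.52450689 -0.19752157] 79.47279194685066 [[0.1, 0.1], [-0.2, 0.4], [0.1, -0.5], [-0.0, -0.0]]
[np.float64(0.09180834530041379), np.float64(0.06412054142257148)] [np.float64(0.0915549046902396), np.float64(0.06382217182436456)]
(230, 330) [0.4327 0.1667 0.0347]
(180, 300) [0.4913 0.2594 0.0356]
(375, 300) [ 0.4795 -0.1111  0.0098]
(470, 300) [ 0.4772 -0.2624  0.1099]
(198, 318) [0.457  0.2253 0.0381]
(225, 275) [0.536  0.176  0.0288]
(200, 340) [0.4201 0.213  0.0754]
```

Both fits agree to under 0.5 mm with the given hole spacing, and the heights match. I'll start along an arc around the base, slowly at first to check the joint directions.

```bash
python3 -m crank '[[[0.02,-0.0108,-0.003],[0,0,0],0.0854],[[0.03,-0.016,-0.003],[0,0,0],0.0854],[[0.04,-0.0216,-0.003],[0,0,0],0.0854],[[0.04,-0.0216,-0.003],[0,0,0],0.0854],[[0.04,-0.0216,-0.003],[0,0,0],0.0854]]'; python3 -c "
from station import bot
o=bot.get_obs();print(o['q'].round(3),o['eef_pos'],o['tool_rot'].round(4))"
```

```text
t: 0.72
eef_pos: [0.3055, -0.524, 0.2606]
tool_rot: [-0.0, 0.993, 0.12, 0.0]
contact_force: [1.1, -0.5, -0.2]
gripper_width: 0.995
[ 0.972  0.352 -0.04   1.707  0.015  1.083 -0.403] [ 0.30550482 -0.52397198  0.26056948] [-2.000e-04  9.928e-01  1.199e-01  3.000e-04]
```

```bash
python3 -m crank '[[[0.039,-0.0307,0],[0,0,0],0.0854],[[0.039,-0.0307,0],[0,0,0],0.0854],[[0.039,-0.0307,0],[0,0,0],0.0854],[[0.039,-0.0307,0],[0,0,0],0.0854],[[0.039,-0.0307,0],[0,0,0],0.0854],[[0.039,-0.0307,0],[0,0,0],0.0854],[[0.039,-0.0307,0],[0,0,0],0.0854],[[0.02,-0.034,0],[0,0,0],0.0854],[[0.008,-0.036,0],[0,0,0],0.0854],[[0.008,-0.036,0],[0,0,0],0.0854]]'; python3 -m crank '[[[0.006,-0.036,0],[0,0,0],0.0854],[[0.006,-0.036,0],[0,0,0],0.0854],[[0.006,-0.036,0],[0,0,0],0.0854],[[0.006,-0.036,0],[0,0,0],0.0854],[[0.006,-0.036,0],[0,0,0],0.0854],[[0,-0.036,0],[0,0,0],0.0854],[[0,-0.03,0],[0,0,0],0.0854],[[0,-0.02,0],[0,0,0],0.0854],[[0,0,0],[0,0,0],0.0854]]'; python3 -c "
from station import bot
o=bot.get_obs();print(o['q'].round(3),o['eef_pos'],o['tool_rot'].round(4))"
```

```text
t: 1.98
eef_pos: [0.5273, -0.1385, 0.2604]
tool_rot: [-0.0, 0.993, 0.12, -0.0]
contact_force: [-0.2, 0.4, 0.5]
gripper_width: 1.002
t: 3.1
eef_pos: [0.4924, 0.1264, 0.2605]
tool_rot: [-0.0, 0.993, 0.122, 0.0]
contact_force: [-0.2, -0.5, 0.5]
gripper_width: 1.002
[-0.005  0.217 -0.424  1.907  0.103  1.038 -1.799] [0.49243096 0.12643263 0.26051472] [-2.000e-04  9.926e-01  1.215e-01  1.000e-04]
```

```bash
python3 -m crank '[[[-0.002,-0.02,0],[0,0,0.5],0.0854],[[-0.002,-0.03,0],[0,0,0.5],0.0854],[[-0.002,-0.03,0],[0,0,0],0.0854],[[-0.0017,-0.025,0],[0,0,0],0.0854],[[0,0,0],[0,0,0],0.0854],[[0,0,0],[0,0,0],0.0854]]'
python3 - <<'E'
from station import bot
import cv2,numpy as np
o=bot.get_obs();print(o['q'].round(3),o['eef_pos'],o['tool_rot'].round(4))
c=bot.calibration("wrist");print(c)
p,d=bot.read_camera("wrist");cv2.imwrite("pics/wrist1.png",p[:,:,::-1]);np.save("pics/wrist1.npy",d)
E
```

```text
t: 3.85
eef_pos: [0.463, 0.2228, 0.2602]
tool_rot: [0.001, 0.994, 0.11, -0.0]
contact_force: [0.4, -0.8, 0.7]
gripper_width: 0.998
[-0.156  0.234 -0.48   1.892  0.125  1.045 -2.039] [0.46298024 0.22284275 0.26017615] [ 5.000e-04  9.940e-01  1.098e-01 -0.000e+00]
{'fx': 365.1207623074544, 'fy': 365.1207623074544, 'cx': 323.85075861094566, 'cy': 240.29581035977515, 'extrinsics': array([[ 0.21887799, -0.94016064, -0.26113293,  0.52967544],
       [-0.97575078, -0.21043164, -0.06024066,  0.23705937],
       [ 0.00168526,  0.26798601, -0.96342133,  0.38880943],
       [ 0.        ,  0.        ,  0.        ,  1.        ]])}
```

View pics/wrist1.png

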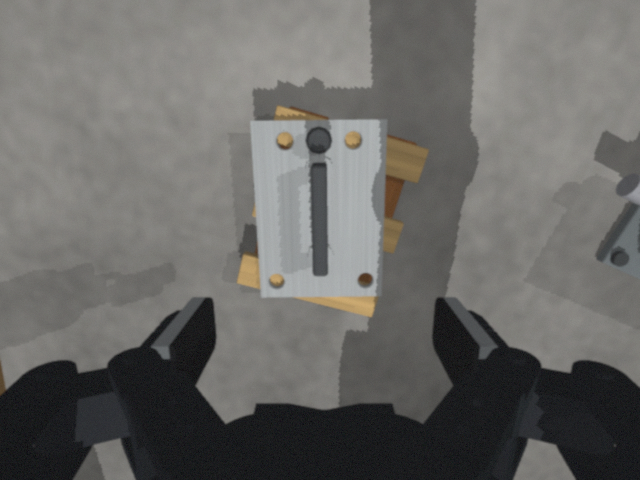

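The wrist view shows the cover upright. Hole 3 is at (285,140), hole 4 at (353,139), hole 1 at (277,280) and hole 2 at (365,280), with the breather at (318,140). I'll compare this with the top camera.

Run:
```python
from station import bot
from h import *
c=bot.calibration("wrist");o=bot.get_obs()
P=[ray(c,p,.036) for p in((277,280.3),(365.5,279.5),(285,140),(353,139.3))]
t,th,r=fit(H,P);print(t,th,(r*1e3).round(1).tolist())
p=o['eef_pos'];w,x,y,z=o['tool_rot'];yaw=2*np.degrees(np.arctan2(y,x));print(p,yaw)
for t in (t,np.array([.4596,.2266])):
    d=t-p[:2];a=np.radians(yaw);print(d@[np.cos(a),np.sin(a)],d@[np.sin(a),-np.cos(a)])
```

```text
[0.46012006 0.22435743] 13.301230339171918 [[0.3, -0.2], [-0.1, 0.2], [0.1, -0.3], [-0.2, 0.3]]
[0.46308302 0.22268846 0.26016965] 12.565391766107869
-0.0025289009168647653 -0.00227360139648537
-0.002548628462900083 -0.004575600329631812
```

```bash
python3 -m crank '[[[-0.0025,-0.0034,0.015],[0,0,-0.6],0.06],[[0,0,0.03],[0,0,0],0.06],[[0,0,0.035],[0,0,0],0.06],[[0,0,0.03],[0,0,0],0.06],[[0,0,0.02],[0,0,0],0.06],[[0,0,0],[0,0,0],0.06],[[0,0,0],[0,0,0],0.06]]'
python3 - <<'E'
from station import bot
import cv2,numpy as np
o=bot.get_obs();print(o['q'].round(3),o['eef_pos'],o['tool_rot'].round(4),o['contact_force'].round(1))
p,d=bot.read_camera("wrist");cv2.imwrite("pics/wrist2.png",p[:,:,::-1])
E
```

```text
t: 4.78
eef_pos: [0.4596, 0.2271, 0.1306]
tool_rot: [-0.0, 0.993, 0.116, 0.0]
contact_force: [0.7, -0.4, 0.2]
gripper_width: 0.706
[-0.211  0.398 -0.448  2.019  0.243  0.774 -2.143] [0.45962217 0.22708385 0.13060972] [-1.000e-04  9.933e-01  1.155e-01  2.000e-04] [ 0.7 -0.4  0.2]
```

View pics/wrist2.png

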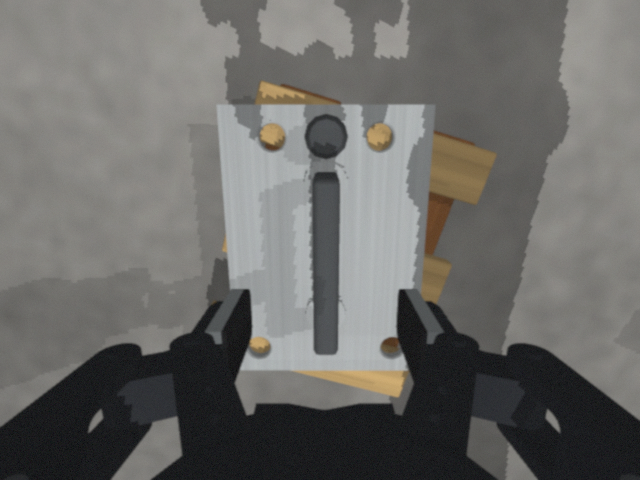

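The handle (column 325) is midway between the jaws (250 and 398). Next I'll descend to grasp height and close.

```bash
python3 -m crank '[[[0,0,0.02],[0,0,0],0.06],[[0,0,0.022],[0,0,0],0.06],[[0,0,0.0155],[0,0,0],0.06],[[0,0,0.006],[0,0,0],0.06],[[0,0,0],[0,0,0],0.06],[[0,0,0],[0,0,0],0.04]]' 80
python3 - <<'E'
from station import bot
import cv2,numpy as np
o=bot.get_obs();print(o['eef_pos'],o['contact_force'].round(1))
E
python3 -m crank '[[[0,0,0],[0,0,0],0.02],[[0,0,0],[0,0,0],0.0],[[0,0,0],[0,0,0],0.0],[[0,0,0],[0,0,0],0.0],[[0,0,0],[0,0,0],0.0],[[0,0,0],[0,0,0],0.0]]' 80
```

```text
t: 5.58
eef_pos: [0.4599, 0.2274, 0.0675]
tool_rot: [-0.0, 0.993, 0.116, 0.001]
contact_force: [0.7, -0.3, 0.6]
gripper_width: 0.504
[0.45989148 0.22742295 0.06745204] [ 0.7 -0.3  0.6]
t: 6.32
eef_pos: [0.4598, 0.227, 0.0675]
tool_rot: [0.0, 0.993, 0.115, 0.0]
contact_force: [-0.5, -1.1, 5.7]
gripper_width: 0.15
```

```bash
python3 -m crank '[[[0,0,-0.004],[0,0,0],0.0],[[0,0,-0.01],[0,0,0],0.0],[[0,0,-0.015],[0,0,0],0.0],[[0,0,-0.025],[0,0,0],0.0],[[0,0,-0.03],[0,0,0],0.0],[[0,0,-0.035],[0,0,0],0.0],[[0,0,-0.03],[0,0,0],0.0],[[0,0,-0.02],[0,0,0],0.0],[[0,0,-0.01],[0,0,0],0.0],[[0,0,0],[0,0,0],0.0]]'
python3 - <<'E'
from station import bot
import cv2,numpy as np
o=bot.get_obs();print(o['q'].round(3),o['eef_pos'],o['tool_rot'].round(4),o['contact_force'].round(1),o['torque'].round(2))
p,d=bot.read_camera("wrist");cv2.imwrite("pics/wrist3.png",p[:,:,::-1])
E
```

```text
t: 7.58
eef_pos: [0.4595, 0.2271, 0.2464]
tool_rot: [-0.0, 0.993, 0.116, 0.001]
contact_force: [-0.3, -0.6, -5.9]
gripper_width: 0.147
[-0.158  0.248 -0.492  1.912  0.137  1.014 -2.049] [0.45947787 0.22713974 0.24638329] [-1.000e-04  9.933e-01  1.156e-01  6.000e-04] [-0.3 -0.6 -5.9] [0.04 0.02 0.02]
```

View pics/wrist3.png

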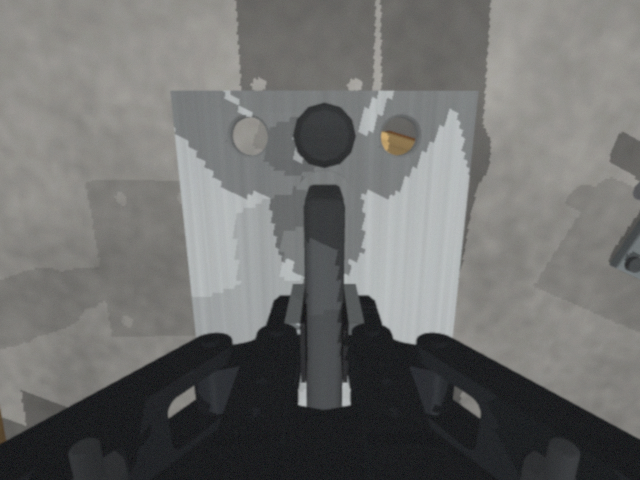

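The cover hangs level at about 5.9 N. I'll turn it by about +66.5° (negative about tool z), then measure.

```bash
python3 -m crank '[[[0,0,0],[0,0,-3],0.0],[[0,0,0],[0,0,-6],0.0],[[0,0,0],[0,0,-8],0.0],[[0,0,0],[0,0,-9],0.0],[[0,0,0],[0,0,-9.5],0.0],[[0,0,0],[0,0,-9],0.0],[[0,0,0],[0,0,-8],0.0],[[0,0,0],[0,0,-7],0.0],[[0,0,0],[0,0,-5],0.0],[[0,0,0],[0,0,-2],0.0]]'; python3 -m crank '[[[0,0,0],[0,0,0],0.0],[[0,0,0],[0,0,0],0.0]]'
python3 - <<'E'
from station import bot
import numpy as np
o=bot.get_obs();p=o['eef_pos'];w,x,y,z=o['tool_rot'];yaw=2*np.degrees(np.arctan2(y,x));print(p,yaw,o['q'].round(2))
d=np.array([.5245,-.1975])-p[:2];a=np.radians(yaw);print(d@[np.cos(a),np.sin(a)],d@[np.sin(a),-np.cos(a)])
E
```

```text
t: 8.88
eef_pos: [0.4589, 0.2267, 0.2447]
tool_rot: [-0.0, 0.767, 0.642, -0.001]
contact_force: [0.4, 0.3, -5.5]
gripper_width: 0.148
t: 9.12
eef_pos: [0.4593, 0.2271, 0.2456]
tool_rot: [-0.0, 0.768, 0.641, -0.0]
contact_force: [-0.5, 1.2, -4.8]
gripper_width: 0.15
[0.45929303 0.2270798  0.24558126] 79.72682046865954 [-0.    0.28 -0.68  1.9   0.2   1.03 -0.95]
-0.40614408645729305 0.1398818716468021
```

```bash
python3 -m crank '[[[-0.015,0.005,0],[0,0,0],0.0],[[-0.025,0.0086,0],[0,0,0],0.0],[[-0.035,0.01205,0],[0,0,0],0.0],[[-0.035,0.01205,0],[0,0,0],0.0],[[-0.035,0.01205,0],[0,0,0],0.0],[[-0.035,0.01205,0],[0,0,0],0.0],[[-0.035,0.01205,0],[0,0,0],0.0],[[-0.035,0.01205,0],[0,0,0],0.0],[[-0.035,0.01205,0],[0,0,0],0.0],[[-0.035,0.01205,0],[0,0,0],0.0]]'; python3 -m crank '[[[-0.035,0.01205,0],[0,0,0],0.0],[[-0.03,0.0103,0],[0,0,0],0.0],[[-0.014,0.0048,0],[0,0,0],0.0],[[-0.007,0.0024,0],[0,0,0],0.0],[[0,0,0],[0,0,0],0.0],[[0,0,0],[0,0,0],0.0],[[0,0,0],[0,0,0],0.0]]'
python3 - <<'E'
from station import bot
import cv2,numpy as np
o=bot.get_obs();p=o['eef_pos'];w,x,y,z=o['tool_rot'];yaw=2*np.degrees(np.arctan2(y,x));print(p,yaw,o['q'].round(2),o['contact_force'].round(1))
for n in("top","scene","wrist"):
    c=bot.calibration(n)
    i,d=bot.read_camera(n);cv2.imwrite(f"pics/{n}4.png",i[:,:,::-1]);np.save(f"pics/{n}4.npy",d)
    np.save(f"pics/{n}4c.npy",c,allow_pickle=True)
E
```

```text
t: 10.38
eef_pos: [0.5104, -0.1098, 0.2459]
tool_rot: [0.0, 0.768, 0.641, -0.0]
contact_force: [0.6, 0.3, -5.5]
gripper_width: 0.15
t: 11.25
eef_pos: [0.5248, -0.1961, 0.2459]
tool_rot: [-0.0, 0.767, 0.642, 0.0]
contact_force: [-0.2, -0.6, -5.3]
gripper_width: 0.15
[ 0.5248056  -0.19612561  0.24589277] 79.87001858614705 [ 0.61  0.32 -0.44  1.81  0.16  1.04 -0.07] [-0.2 -0.6 -5.3]
```

View pics/top4.png

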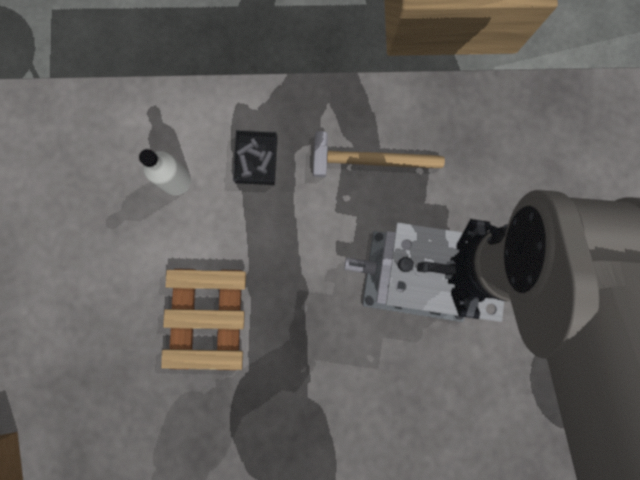

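View pics/scene4.png

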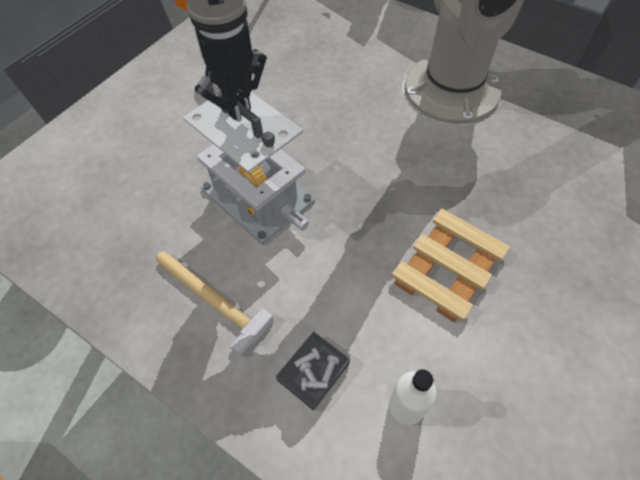

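View pics/wrist4.png

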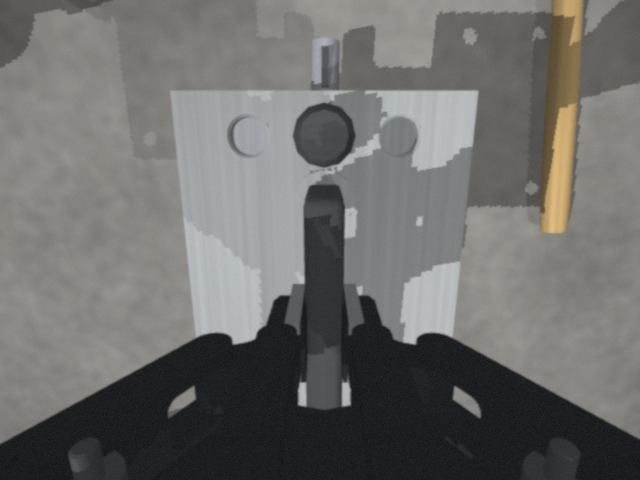

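The orientation is right: breather (405,264 in the top view) towards the shaft. I'll descend to about 40 mm above the face, then measure cover against case in the same cameras.

```bash
python3 -m crank '[[[0.0014,-0.0005,0.008],[0,0,0.4],0.0],[[-0.0024,0.0003,0.015],[0,0,0],0.0],[[0,0,0.015],[0,0,0],0.0],[[0,0,0.012],[0,0,0],0.0],[[0,0,0.006],[0,0,0],0.0],[[0,0,0.002],[0,0,0],0.0],[[0,0,0],[0,0,0],0.0],[[0,0,0],[0,0,0],0.0],[[0,0,0],[0,0,0],0.0]]'
python3 - <<'E'
from station import bot
import cv2,numpy as np
o=bot.get_obs();p=o['eef_pos'];w,x,y,z=o['tool_rot'];yaw=2*np.degrees(np.arctan2(y,x));print(p,yaw,o['contact_force'].round(1))
for n in("top","scene","wrist"):
    c=bot.calibration(n)
    i,d=bot.read_camera(n);cv2.imwrite(f"pics/{n}5.png",i[:,:,::-1]);np.save(f"pics/{n}5.npy",d)
    np.save(f"pics/{n}5c.npy",c,allow_pickle=True)
c=cv2.imread("pics/top5.png");cv2.imwrite("pics/top5c.png",cv2.resize(c[215:335,340:500],None,fx=5,fy=5,interpolation=cv2.INTER_CUBIC))
c=cv2.imread("pics/scene5.png");cv2.imwrite("pics/scene5c.png",cv2.resize(c[90:210,170:330],None,fx=5,fy=5,interpolation=cv2.INTER_CUBIC))
c=cv2.imread("pics/scene0.png");cv2.imwrite("pics/scene0c.png",cv2.resize(c[110:230,180:340],None,fx=5,fy=5,interpolation=cv2.INTER_CUBIC))
E
```

```text
t: 12.52
eef_pos: [0.5246, -0.1983, 0.1882]
tool_rot: [0.0, 0.77, 0.639, 0.0]
contact_force: [0.9, 0.1, -5.6]
gripper_width: 0.142
[ 0.52455643 -0.19826013  0.18821239] 79.37795833370419 [ 0.9  0.1 -5.6]
```

View pics/top5c.png

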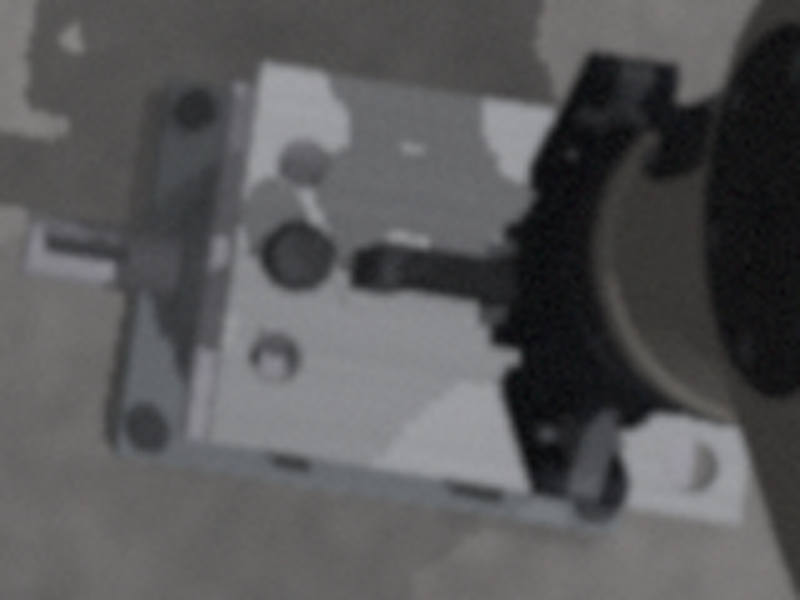

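View pics/scene5c.png

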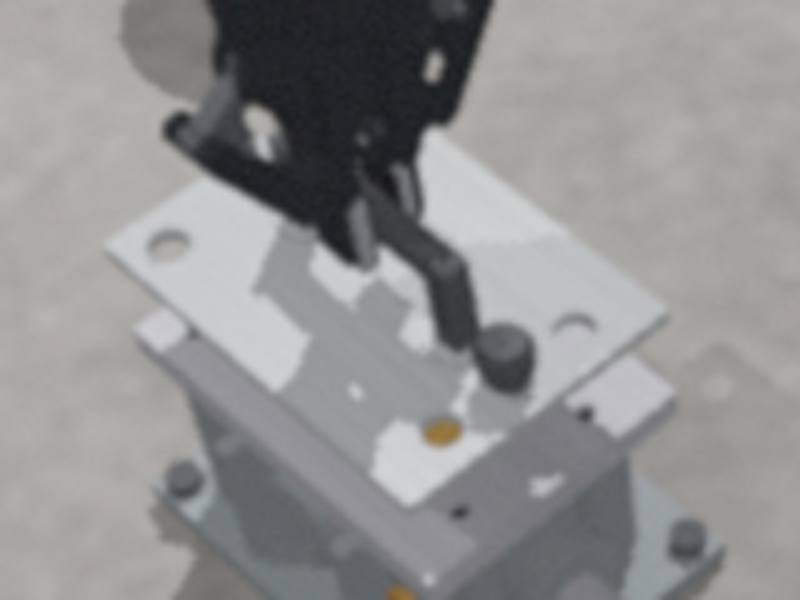

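View pics/scene0c.png

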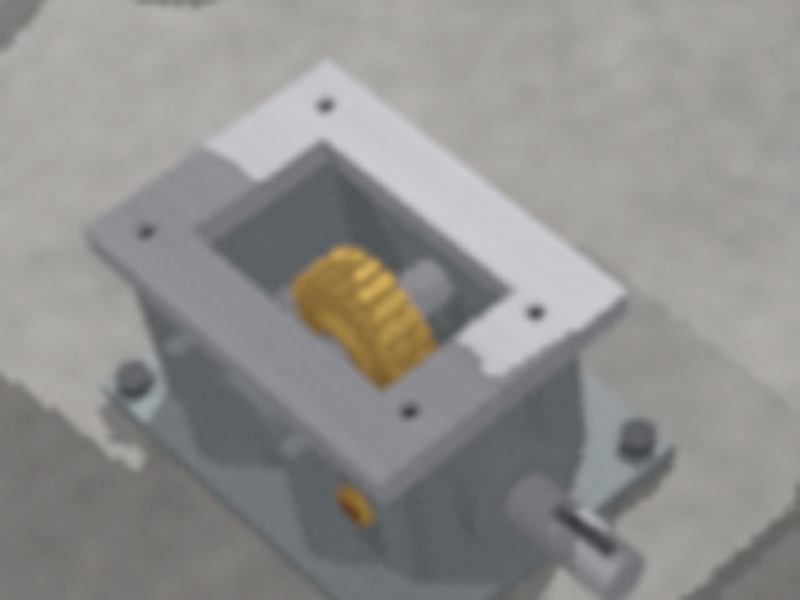

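View pics/wrist5.png

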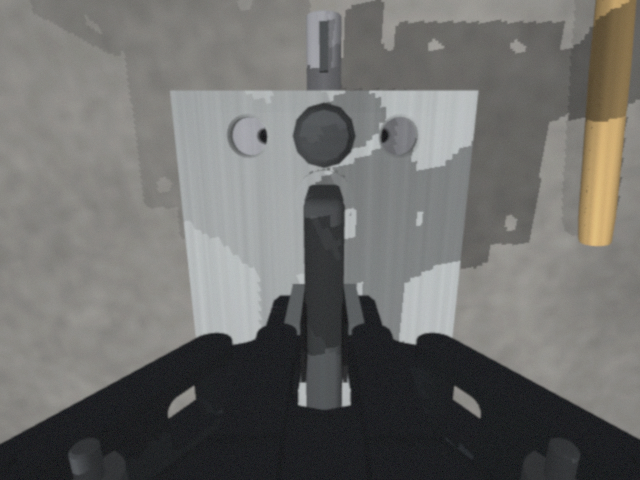

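In the wrist view, the threaded holes 3 and 4 show symmetrically inside the cover's holes: (263,135) in (249,135), and (386,134) in (399,136). Now I'll work out the offset for each camera.

```bash
cat > m.py <<'E'
from station import bot
from h import *
f=lambda p,s,o:((p[0]+.5)/s-.5+o[0],(p[1]+.5)/s-.5+o[1])
def run(zt):
    ct=bot.calibration("top");cs=bot.calibration("scene")
    return ct,cs
E
python3 - <<'E'
from m import *
ct=bot.calibration("top");cs=bot.calibration("scene");cw=bot.calibration("wrist")
zt=.1572
P=[ray(cs,f(p,5,(180,110)),.110) for p in((325,105),(146,231),(535,312),(409,411))]
t,th,r=fit(H,P);print("case scene",t,th,(r*1e3).round(1).tolist())
C=[(.088,-.063),(.088,.063),(-.088,.063)]
P=[ray(ct,f(p,5,(340,215)),zt) for p in((275,357),(305,161),(262,62),(211,443),(742,525))]
t,th,r=fit([H[2],H[3]]+C,P);print("cover top",t,th,(r*1e3).round(1).tolist())
P=[ray(cs,f(p,5,(170,90)),zt) for p in((168,247),(442,433),(105,245),(408,506),(668,316),(432,130))]
t,th,r=fit([H[1],H[3],(-.088,-.063),(.088,-.063),(.088,.063),(-.088,.063)],P);print("cover scene",t,th,(r*1e3).round(1).tolist())
# wrist
P=[ray(cw,p,zt) for p in((249,135),(399.5,136))];Q=[ray(cw,p,.110) for p in((262.5,135),(386,134.5))]
print("wrist",np.round(P,4),np.round(Q,4),np.linalg.norm(P[0]-P[1]),np.linalg.norm(Q[0]-Q[1]))
d=np.load("pics/scene5.npy");T=cs['extrinsics']
for u,v in ((195,145),(215,160),(245,180),(285,150),(275,130),(200,135)):
    z=d[v,u];print((u,v),(T[:3,:3]@np.array([(u-cs['cx'])/cs['fx']*z,(v-cs['cy'])/cs['fy']*z,z])+T[:3,3]).round(4))
E
```

```text
case scene [ 0.5237907 -0.1976963] 79.49843123976343 [[-0.4, -0.1], [0.1, 0.4], [-0.3, -0.4], [0.6, 0.1]]
cover top [ 0.52428728 -0.19857185] 79.46734241441514 [[-0.4, 0.7], [0.7, -0.5], [0.2, 0.2], [-0.4, -0.5], [-0.1, 0.2]]
cover scene [ 0.52594986 -0.18959906] 75.49909460882547 [[3.6, -5.9], [-4.9, -4.4], [4.0, -4.7], [-7.5, -3.9], [-6.3, -10.2], [11.1, 29.1]]
wrist [[ 0.5069 -0.1251  0.1572]
 [ 0.5689 -0.1371  0.1572]] [[ 0.5051 -0.1243  0.11  ]
 [ 0.5711 -0.1364  0.11  ]] 0.06317035614598256 0.0671471971199627
(195, 145) [ 0.4891 -0.4071 -0.001 ]
(215, 160) [ 0.5833 -0.2226  0.1572]
(245, 180) [ 0.5894 -0.1476  0.158 ]
(285, 150) [ 0.4935 -0.1309  0.1569]
(275, 130) [ 0.3524 -0.2796  0.0022]
(200, 135) [ 0.5518 -0.2872  0.1565]
```

The plate height is confirmed at 0.157 and level. The scene corner at (432,130) is clearly hidden by the gripper, so I'll drop it.

Run:
```python
from m import *
cs=bot.calibration("scene");zt=.1572
P=[ray(cs,f(p,5,(170,90)),zt) for p in((168,247),(442,433),(105,245),(408,506),(668,316))]
t,th,r=fit([H[1],H[3],(-.088,-.063),(.088,-.063),(.088,.063)],P);print("cover scene",t,th,(r*1e3).round(1).tolist())
d=np.load("pics/scene5.npy");T=cs['extrinsics']
```

```text
cover scene [ 0.52436342 -0.19725325] 78.83526179589546 [[0.6, 0.0], [0.2, 0.6], [-0.3, 0.5], [-1.7, -1.0], [1.1, -0.2]]
```

All three cameras put the cover within about 1 mm and 0.6° of the case. I'll add a 0.5 mm correction and descend the last 20 mm slowly.

```bash
python3 -m crank '[[[0.0005,0,0.003],[0,0,0],0.0],[[0,0,0.005],[0,0,0],0.0],[[0,0,0.005],[0,0,0],0.0],[[0,0,0.004],[0,0,0],0.0],[[0,0,0.003],[0,0,0],0.0],[[0,0,0],[0,0,0],0.0],[[0,0,0],[0,0,0],0.0],[[0,0,0],[0,0,0],0.0],[[0,0,0],[0,0,0],0.0],[[0,0,0],[0,0,0],0.0]]'
python3 - <<'E'
from station import bot
import cv2,numpy as np
o=bot.get_obs();p=o['eef_pos'];w,x,y,z=o['tool_rot'];yaw=2*np.degrees(np.arctan2(y,x));print(p,yaw,o['tool_rot'],o['contact_force'].round(1),abs(o['joint_vel']).max())
for n in("top","scene","wrist"):
    i,d=bot.read_camera(n);cv2.imwrite(f"pics/{n}6.png",i[:,:,::-1]);np.save(f"pics/{n}6.npy",d)
c=cv2.imread("pics/top6.png");cv2.imwrite("pics/top6c.png",cv2.resize(c[215:335,340:500],None,fx=5,fy=5,interpolation=cv2.INTER_CUBIC))
c=cv2.imread("pics/scene6.png");cv2.imwrite("pics/scene6c.png",cv2.resize(c[90:210,170:330],None,fx=5,fy=5,interpolation=cv2.INTER_CUBIC))
c=cv2.imread("pics/wrist6.png");cv2.imwrite("pics/wrist6c.png",cv2.resize(c[80:230,210:440],None,fx=3.4,fy=3.4,interpolation=cv2.INTER_CUBIC))
E
```

```text
t: 13.92
eef_pos: [0.5244, -0.1977, 0.1679]
tool_rot: [0.0, 0.77, 0.639, 0.0]
contact_force: [0.8, -0.2, -5.4]
gripper_width: 0.139
[ 0.52444902 -0.19770318  0.16787764] 79.37982009420848 [8.14705466e-05 7.69512029e-01 6.38632312e-01 1.49914264e-05] [ 0.8 -0.2 -5.4] 0.0015502013646371726
```

View pics/top6c.png

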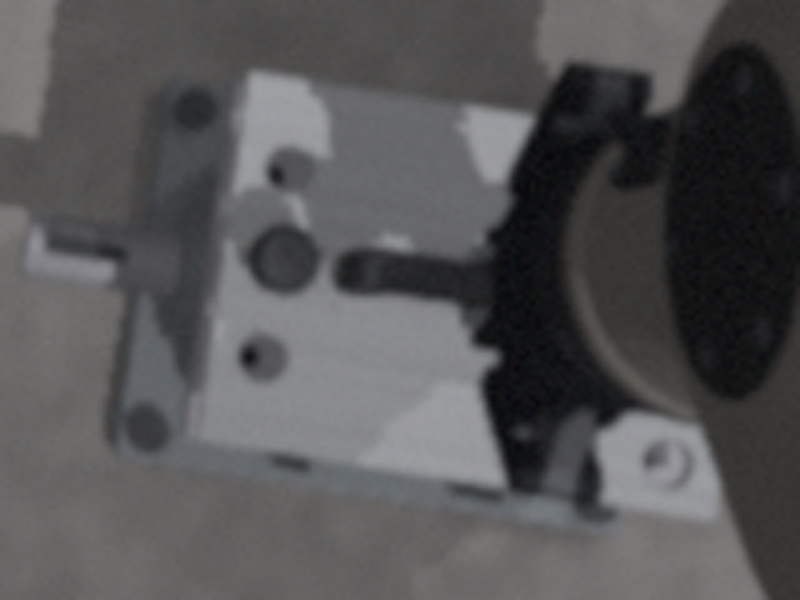

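View pics/scene6c.png

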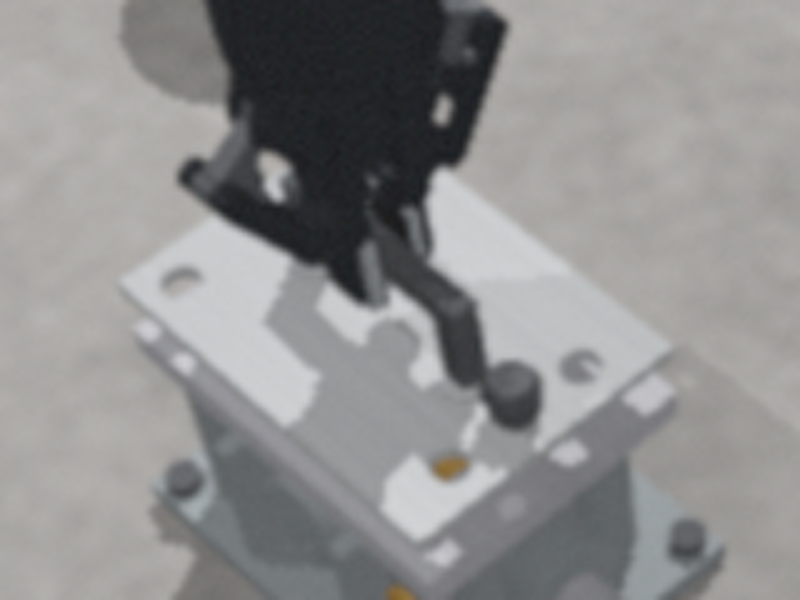

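View pics/wrist6c.png

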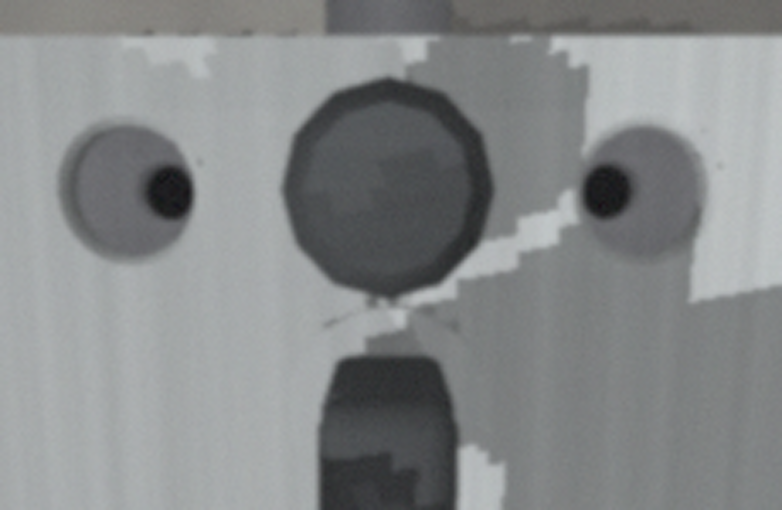

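Run:
```python
from m import *
ct=bot.calibration("top");cs=bot.calibration("scene");cw=bot.calibration("wrist");zt=.1369
P=[ray(ct,f(p,5,(340,215)),zt) for p in((668,466),(263,357),(292,170))]
t,th,r=fit([H[0],H[2],H[3]],P);print("cover top",t,th,(r*1e3).round(1).tolist())
P=[ray(cs,f(p,5,(170,90)),zt) for p in((181,279),(450,466),(582,366))]
t,th,r=fit([H[1],H[3],H[2]],P);print("cover scene",t,th,(r*1e3).round(1).tolist())
P=[ray(cw,f(p,3.4,(210,80)),zt) for p in((126,190),(643,191))];Q=[ray(cw,f(p,3.4,(210,80)),.110) for p in((170,192),(607,191))]
print("wrist",np.subtract(P,Q).round(4)[:,:2],np.linalg.norm(P[0]-P[1]),np.linalg.norm(Q[0]-Q[1]))
d=np.load("pics/scene6.npy");T=cs['extrinsics']
for u,v in ((215,165),(248,190),(285,155),(203,140),(265,145)):
    z=d[v,u];print((u,v),(T[:3,:3]@np.array([(u-cs['cx'])/cs['fx']*z,(v-cs['cy'])/cs['fy']*z,z])+T[:3,3]).round(4))
```

```text
cover top [ 0.52336545 -0.19791369] 78.8973449023486 [[0.2, 0.2], [-0.1, 0.1], [-0.2, -0.3]]
cover scene [ 0.52284033 -0.19773121] 78.84476961438783 [[-0.0, -0.9], [0.7, 0.6], [-0.7, 0.3]]
wrist [[-0.0009  0.0002]
 [-0.0001 -0.0002]] 0.06388942770444306 0.06311982131653296
(215, 165) [ 0.5813 -0.2299  0.1364]
(248, 190) [ 0.5934 -0.1414  0.1378]
(285, 155) [ 0.4904 -0.1351  0.1375]
(203, 140) [ 0.5469 -0.29    0.1369]
(265, 145) [ 0.4907 -0.1825  0.1365]
```

All holes are within about 1.7 mm and the plate is level at 0.137 (top face). I'll make a small trim of +0.8 mm in x and +0.5° yaw, then settle.

```bash
python3 -m crank '[[[0,0.0008,0],[0,0,-0.5],0.0],[[0,0,0],[0,0,0],0.0],[[0,0,0],[0,0,0],0.0],[[0,0,0],[0,0,0],0.0],[[0,0,0],[0,0,0],0.0],[[0,0,0],[0,0,0],0.0],[[0,0,0],[0,0,0],0.0],[[0,0,0],[0,0,0],0.0]]'
python3 - <<'E'
from station import bot
import cv2,numpy as np
o=bot.get_obs();print(o['eef_pos'],o['joint_vel'].round(4))
for n in("top","scene","wrist"):
    i,d=bot.read_camera(n);cv2.imwrite(f"pics/{n}7.png",i[:,:,::-1])
a=cv2.resize(cv2.imread("pics/top7.png")[235:325,370:490],None,fx=4,fy=4,interpolation=cv2.INTER_CUBIC)
b=cv2.resize(cv2.imread("pics/wrist7.png")[90:180,210:430],None,fx=2.18,fy=2.18,interpolation=cv2.INTER_CUBIC)
im=np.zeros((600,480,3),np.uint8);im[:360]=a;im[370:370+b.shape[0],:b.shape[1]]=b;cv2.imwrite("pics/fin7.png",im)
E
```

```text
t: 15.08
eef_pos: [0.5252, -0.1978, 0.1678]
tool_rot: [0.0, 0.767, 0.642, 0.0]
contact_force: [0.5, 0.1, -5.9]
gripper_width: 0.145
[ 0.52523349 -0.19783434  0.16782491] [ 0.0013  0.0018  0.002   0.0009 -0.0012 -0.0007 -0.0008]
```

View pics/fin7.png

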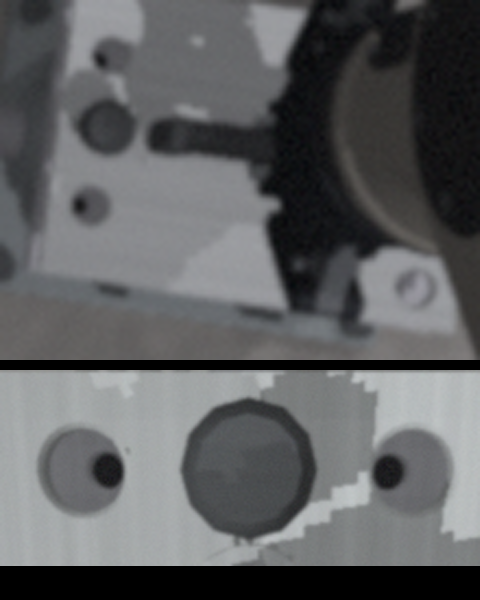

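View pics/scene7.png

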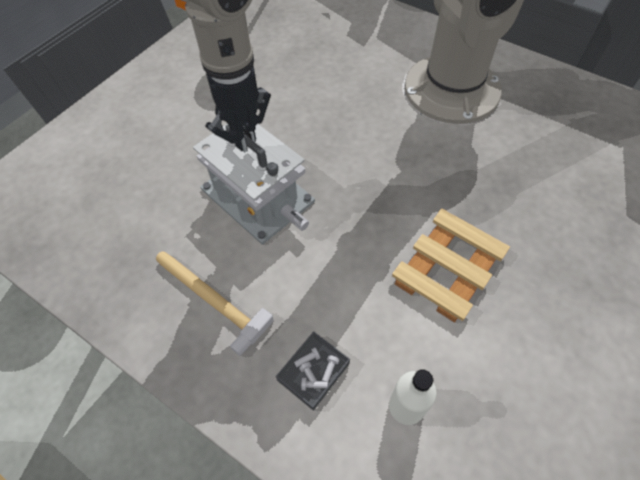

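The threads sit symmetrically in the cover's holes: wrist crop (108,471) in (81,472) and (388,472) in (412,472). The bystanders haven't moved, so I'll hand in.

```bash
python3 -c "
from station import bot
print(bot.hand_in())"
```

```text
the job is handed in; nothing more can be done
None
```

I gripped the cover by its bow handle at 80 N, lifted it off the skid and turned it about +66.5° so the breather is at the shaft end. I then lowered it to about 20 mm above the joint face and handed in at about 15 s, still holding it.

- **Height and level:** the plate's top face measured 136–138 mm across five points, putting the underside about 21 mm above the joint face.
- **Contact:** the force on the tool stayed at about 5.5 N, roughly the cover's weight, at every reading from the lift on, so there was no sign of touching the case.
- **Hole alignment:** before the last trim, the top, scene and wrist cameras put the holes within about 1.7 mm of their threads. The cameras disagreed by about 1 mm and 0.6°. I then trimmed by 0.8 mm and 0.5° and checked that by eye, without measuring again.
- **What I could see:** holes 3 and 4 looked symmetric over their threads in the last wrist picture. No camera showed all four holes at once: hole 2 was seen only in the scene view, and hole 1 only partly in the top view. Their alignment rests on the fitted plate position.
- **Bystanders:** the tray, bottle and hammer looked unmoved in the last scene picture.

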